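Call the packer and point out the bottle that has no cap

ROBOT

A 6-joint arm with a two-finger parallel gripper is mounted at the origin on the work surface. World frame = base frame: x ahead of the robot, y to its left, z up, the work surface at z = 0. Lengths are in mm, angles in degrees, forces in N, time in s.
With the tool pointing down it reaches from about 350 to 725 mm from the base axis. Payload 6 kg.
Tool frame: the origin (TCP) lies between the finger pads, 19 mm behind the fingertips; this is the grasp point; z points along the fingers, y is the line along which they close (so a half turn about z gives the same grasp; the last joint's range is limited). The gripper opens to 85 mm and grips with 20 to 120 N. Pads are 22 mm wide; open, the fingers measure 114 mm over their backs; the gripper's body (76 mm by 85 mm) begins 54 mm behind the grasp point. The pads swing forward as they close: fully open they stand 13 mm farther back than shut.
Start: joints at [-47.974, 2.303, 4.859, 0, -92.561, -19.12], TCP at [233.548, -552.658, 249.961] pointing down, gripper open.
Joint ranges: [-146.85, 146.85], [-73.84, 115.35], [-62.03, 85.46], [-188.31, 113.3], [-161.28, -10.13], [-171.36, 171.36]. Speed limits (degrees/s): [147.25, 147.25, 172.46, 180, 180, 180].

INTERFACE

Orientations are given as a 3x3 rotation matrix whose columns are the frame's x, y, z axes.
In Python, from workcell import movep, line_to, movej, gripper_to, pause, ik, get_state, read_camera, calibration, IKError, finish_job, spot_in, outline_of gives the robot as it stands. Calls block until the motion is done:
- movep(position, orientation): joint-space move of the TCP to a pose.
- line_to(position, ori=None, rate=150): straight line of the TCP; ori=None keeps the orientation; rate is the mean speed in mm/s.
- movej(angles): joint-space move.
- gripper_to(opening, effort=None): opening from 0.0 (shut) to 1.0 (fully open); effort is the grip in N (None keeps the last); returns when the fingers have stopped.
- pause(seconds).
- ik(position, orientation): joint angles nearest the present ones, or None.
- get_state(): the state.
- read_camera(name): name is "scene" or "top"; returns the picture (400x640x3 uint8, blue, green, red); there is no depth.
- calibration(name): a dict with "mtx" (3x3 intrinsics, pixels), "pose" (4x4, takes a point from camera to world coordinates). Camera axes: x right, y down, z forward; pixel columns grow to the right and rows downward; lengths in mm; the calibration is good to about 2 mm. A picture is of the moment at which its call begins. calibration takes no time and is no camera call.
A pose or a line that the arm cannot do raises IKError and nothing moves.
- finish_job(): hands the job in; it is judged then, once.
Trained networks look in the newest picture that a camera, given by its name, has taken for a name from the list of things; names that differ only in an ending like _2 or _b are one class to them, and where a whole thing is asked for, a point or a joint stands for the part that bears it (a point fixed in the world has none). Each returns a list of dicts, best first, with "p" (0 to 1); they miss things now and then, are a little off and sometimes report something else, mostly with a low value. They report only what shows in the picture. A call takes as long as a camera call. They do not tell look-alikes from the thing itself.
- spot_in(camera, label): "point" ([column, row] in pixels, amid what is visible of it).
- outline_of(camera, label): "mask" (400x640 bool, what is visible of it) and "point" ([column, row] in pixels, amid what is visible of it).
The state is a dict: "t": time; "joint_positions": joint angles; "joint_velocities": joint speeds; "effort": joint torques, N m; "ee_pos": TCP position; "eef_rot": TCP orientation; "wrist_force": force on the tool from outside, world axes, zero at the start; "moment": the same for the moment, N m; "finger_gap": opening from 0.0 (shut) to 1.0 (fully open); "gripper_force": force on a finger pad.
Only numpy, scipy, OpenCV 4.12 (cv2) and the standard library are available. Lean on these libraries where they do the work, as an engineer would, in place of code of your own. Each camera call takes 0.05 s, during which the arm holds its last target. There are 200 camera calls.

TASK

One of the six white bottles in the cardboard tray was left without its cap. Press the larger of the two round buttons on the grey call box fully down and let it up again, to call the packer; then point straight down at the open mouth of that bottle with the fingertips about 2 to 3 cm above it, and finish still pointing there, having held it for at least two seconds. Come down over that bottle only, and leave all else alone: the bottles, their tray, the loose cap, the tape and the carton are not to be touched or moved, and the small button is not to be pressed.

Things in the scene. Friction and masses are not known exactly. Their poses are not given: they have to be found in the camera images.
- mouth (a point): the centre of the open mouth of the bottle with no cap, at the rim of its bare neck, 82 mm above that bottle's underside (86 mm above the bench); z up. The hole is 28 mm across, the neck 34 mm. The fingertips stand about 19 mm past the tool point (which lies between the finger pads): tips 20 to 30 mm above the mouth means tool point 39 to 49 mm above it
- open_bottle: the white bottle with no cap: 56 mm across, shoulder 56 mm up, then a narrower bare neck, 82 mm tall; loose, 0.08 to 0.17 kg. Origin: centre of its underside, z up
- bottle_a: a capped white bottle like the others: 56 mm across, 85 mm tall with its ribbed screw cap (42 mm across, 18 mm high). Loose, 0.12 kg. Origin: centre of its underside, z up. Leave it alone
- bottle_b: a capped white bottle like the others: 56 mm across, 85 mm tall with its ribbed screw cap (42 mm across, 18 mm high). Loose, 0.12 kg. Origin: centre of its underside, z up. Leave it alone
- bottle_c: a capped white bottle like the others: 56 mm across, 85 mm tall with its ribbed screw cap (42 mm across, 18 mm high). Loose, 0.12 kg. Origin: centre of its underside, z up. Leave it alone
- bottle_d: a capped white bottle like the others: 56 mm across, 85 mm tall with its ribbed screw cap (42 mm across, 18 mm high). Loose, 0.12 kg. Origin: centre of its underside, z up. Leave it alone
- bottle_low: a white bottle closed with a low flat snap cap (47 mm across, 7 mm thick): 56 mm across, 82 mm tall; loose, 0.12 kg. Its cap is on: leave it alone. Origin: centre of its underside, z up
- tray: open cardboard tray 184 (x) by 270 (y) by 30 mm, walls and floor 4 mm thick, fixed to the bench, holding the six bottles in two rows of three, 85 mm from centre to centre, in any order. Origin: centre of its underside
- call_box: grey steel box 100 (x) by 170 (y) by 30 mm, fixed to the bench, with two round grey buttons on top: the large one 38 mm to +y of its centre (its own frame), the small one 42 mm to -y. Origin: centre of its underside
- call_top (a point): the centre of the top of the large button (40 mm across, in a black collar 56 mm across); 48 mm above the bench when up; it faces up and goes down with the button
- call (a joint): travel of the large button in m: 0 up, 0.006 fully down; a spring returns it. It starts to move at 1.5 N and is fully down at 5 N
- small_top (a point): the centre of the top of the small button (20 mm across, collar 36 mm across), 48 mm above the bench. Leave it alone
- small (a joint): travel of the small button in m: 0 up, 0.006 fully down; same spring. It must not be pressed
- spare_cap: a loose ribbed white screw cap, 42 mm across, 18 mm high, 12 g, lying on the bench. Leave it alone. Origin: centre of its underside
- tape_roll: a roll of yellow packing tape lying flat, 96 mm across, 45 mm high, loose. Leave it alone. Origin: centre of its underside
- carton: a small orange carton 45 by 75 by 35 mm, loose on the bench. Leave it alone. Origin: centre of its underside
Not all that is in view belongs to the job. Leave any green look-alike of the call_box alone.

How it is judged:
By the outcome, as a careful person would: the job done as asked, in the order asked, and still so for the second after the job is handed in, with the robot touching nothing.
It also fails if it takes over 42 s, if anything falls off the work surface, if the arm or the gripper's body presses on something with over 40 N, if the wrist force passes 120 N, or if a joint passes its speed limit or range.

## Working session

There is one attempt and no reset: what is moved stays moved. The work goes in short steps, each a Python script; the robot and the scene stay as the last script left them, time stands still between calls to the robot, and variables do not carry over. Pictures are saved under pics/ and viewed, at most 10 in all, crops included, and the job is handed in when it is done.

```bash
mkdir -p pics
cat > h.py <<'E'
import numpy as np, cv2
from workcell import *
def px2w(cam,p,z):
    c=calibration(cam);K=np.array(c["mtx"]);T=np.array(c["pose"])
    d=T[:3,:3]@np.linalg.inv(K)@[p[0],p[1],1];o=T[:3,3]
    return o+d*(z-o[2])/d[2]
def w2px(cam,P):
    c=calibration(cam);K=np.array(c["mtx"]);T=np.linalg.inv(np.array(c["pose"]))
    q=K@(T[:3,:3]@np.array(P)+T[:3,3]);return q[:2]/q[2]
E
python3 - <<'E'
from h import *
for c in("top","scene"):
    cv2.imwrite(f"pics/{c}0.png",read_camera(c))
    print(c,np.round(np.array(calibration(c)["pose"])[:3,2:],2).tolist())
    for l,z in(("mouth",86),("open_bottle",60),("bottle_a",89),("bottle_low",86),("call_top",48),("small_top",48),("call_box",30),("tray",30)):
        print(l,[(round(d["p"],2),np.round(d["point"]).tolist(),np.round(px2w(c,d["point"],z)[:2]).tolist()) for d in spot_in(c,l)])
E
```

```text
top [[0.08, 354.91], [0.0, 49.66], [-1.0, 1440.56]]
mouth [(0.61, [314.0, 169.0], [571.0, 63.0])]
open_bottle [(0.69, [314.0, 176.0], [553.0, 61.0])]
bottle_a [(0.79, [339.0, 182.0], [531.0, -14.0]), (0.64, [329.0, 205.0], [459.0, 16.0]), (0.54, [281.0, 186.0], [517.0, 163.0])]
bottle_low [(0.67, [292.0, 160.0], [597.0, 128.0]), (0.32, [421.0, 206.0], [458.0, -265.0])]
call_top [(0.71, [421.0, 207.0], [456.0, -272.0])]
small_top []
call_box [(0.69, [416.0, 268.0], [264.0, -258.0]), (0.64, [431.0, 198.0], [486.0, -311.0])]
tray [(0.93, [313.0, 183.0], [534.0, 67.0]), (0.66, [201.0, 145.0], [660.0, 424.0])]
scene [[-0.6, 1182.68], [0.35, -322.87], [-0.72, 902.65]]
mouth [(0.57, [328.0, 228.0], [616.0, 34.0])]
open_bottle [(0.97, [329.0, 228.0], [599.0, 47.0])]
bottle_a [(0.86, [353.0, 198.0], [559.0, 149.0]), (0.77, [297.0, 208.0], [514.0, -6.0]), (0.7, [324.0, 200.0], [527.0, 75.0]), (0.3, [320.0, 232.0], [621.0, 8.0])]
bottle_low [(0.89, [360.0, 220.0], [636.0, 121.0])]
call_top [(0.57, [360.0, 220.0], [610.0, 145.0]), (0.45, [202.0, 245.0], [477.0, -271.0]), (0.41, [198.0, 195.0], [290.0, -223.0])]
small_top [(0.52, [176.0, 205.0], [298.0, -291.0]), (0.4, [173.0, 266.0], [505.0, -359.0])]
call_box [(0.89, [188.0, 209.0], [314.0, -265.0])]
tray [(0.62, [316.0, 231.0], [571.0, 24.0]), (0.62, [296.0, 208.0], [467.0, 15.0])]
```

View pics/top0.png

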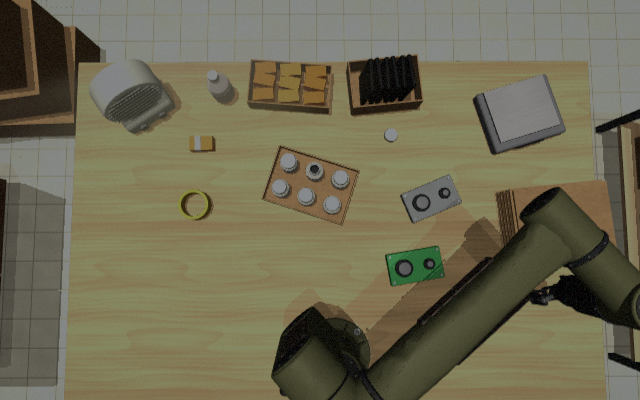

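View pics/scene0.png

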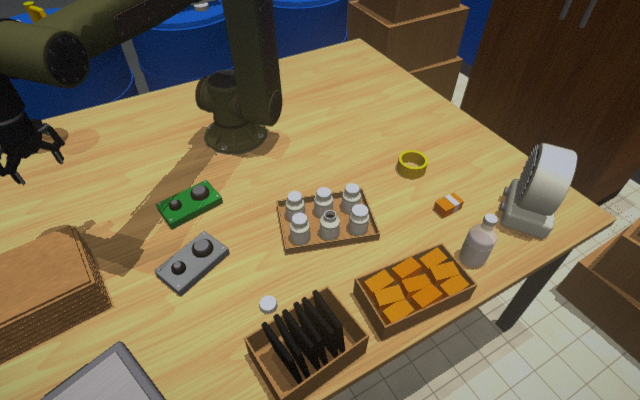

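The top picture shows the grey box at about (431,198), with its large button near (421,202) and the small one near (445,192). The green look-alike is at (415,266). The uncapped bottle, with its dark hole, is the middle one of the far row at (314,170), and at (329,217) in the scene view. I'll refine both with subpixel dark blobs.

Run:
```python
from h import *
rois={"top":[(296,155,36,32),(405,180,60,40)],"scene":[(312,204,36,26),(155,230,75,55)]}
rows=[]
for c,rs in rois.items():
    im=read_camera(c)
    for x,y,w,h in rs:
        r=cv2.resize(im[y:y+h,x:x+w],(390,290),interpolation=cv2.INTER_CUBIC);rows.append(r)
        g=cv2.cvtColor(im,cv2.COLOR_BGR2GRAY)[y:y+h,x:x+w];g=cv2.resize(g,None,fx=8,fy=8,interpolation=cv2.INTER_CUBIC)
        for t in (45,60):
            n,_,s,ce=cv2.connectedComponentsWithStats((g<t).astype(np.uint8))
            print(c,t,[(np.round(ce[i]/8+[x-.44,y-.44],1).tolist(),int(s[i,4]/64), np.round(px2w(c,ce[i]/8+[x-.44,y-.44],86 if w==36 else 42)[:2]).tolist()) for i in range(1,n) if s[i,4]>64*6])
cv2.imwrite("pics/c.png",np.vstack([np.hstack(rows[:2]),np.hstack(rows[2:])]))
for c in rois:
    for l,z in (("call_box",30),("tray",30)):
        for d in outline_of(c,l):
            cs=max(cv2.findContours(d["mask"].astype(np.uint8),0,1)[0],key=len)
            print(c,l,round(d["p"],2),np.round(d["point"]).tolist(),"rect mm",cv2.minAreaRect(np.array([px2w(c,p[0],z)[:2] for p in cs],np.float32)))
```

```text
top 45 [([314.0, 168.4], 45, [573.0, 62.0])]
top 60 [([308.6, 155.5], 7, [613.0, 78.0]), ([328.1, 161.7], 7, [593.0, 18.0]), ([314.0, 168.5], 52, [572.0, 62.0]), ([296.3, 167.9], 6, [574.0, 116.0]), ([317.0, 179.0], 17, [540.0, 53.0])]
top 45 [([443.2, 192.9], 59, [501.0, -345.0]), ([419.3, 202.9], 97, [469.0, -269.0]), ([407.9, 212.3], 15, [440.0, -233.0])]
top 60 [([443.4, 192.9], 73, [501.0, -346.0]), ([419.7, 202.7], 123, [470.0, -270.0]), ([407.9, 212.2], 23, [440.0, -232.0])]
scene 45 []
scene 60 [([329.6, 215.5], 12, [582.0, 59.0])]
scene 45 [([203.3, 251.4], 105, [493.0, -275.0]), ([179.0, 269.1], 81, [516.0, -347.0])]
scene 60 [([203.1, 250.9], 146, [492.0, -275.0]), ([226.9, 252.1], 6, [526.0, -222.0]), ([204.4, 272.0], 127, [557.0, -293.0]), ([178.7, 268.9], 101, [516.0, -347.0]), ([162.5, 279.6], 15, [527.0, -391.0])]
top call_box 0.84 [433.0, 198.0] rect mm ((483.7904357910156, -308.11822509765625), (105.08223724365234, 178.8245391845703), 22.96796989440918)
top call_box 0.56 [414.0, 268.0] rect mm ((272.1243896484375, -251.86892700195312), (101.35291290283203, 172.87298583984375), 9.77629280090332)
top tray 0.94 [314.0, 182.0] rect mm ((529.8616333007812, 76.40991973876953), (269.832275390625, 184.33631896972656), 71.63719177246094)
scene call_box 0.75 [186.0, 207.0] rect mm ((291.8533630371094, -253.43472290039062), (130.3633270263672, 175.4862823486328), 11.515410423278809)
scene call_box 0.37 [450.0, 206.0] rect mm ((677.884765625, 415.79486083984375), (62.53138732910156, 102.65528869628906), 2.024317979812622)
scene tray 0.89 [319.0, 230.0] rect mm ((547.4597778320312, 71.52909851074219), (272.4932861328125, 204.83982849121094), 71.87510681152344)
```

View pics/c.png

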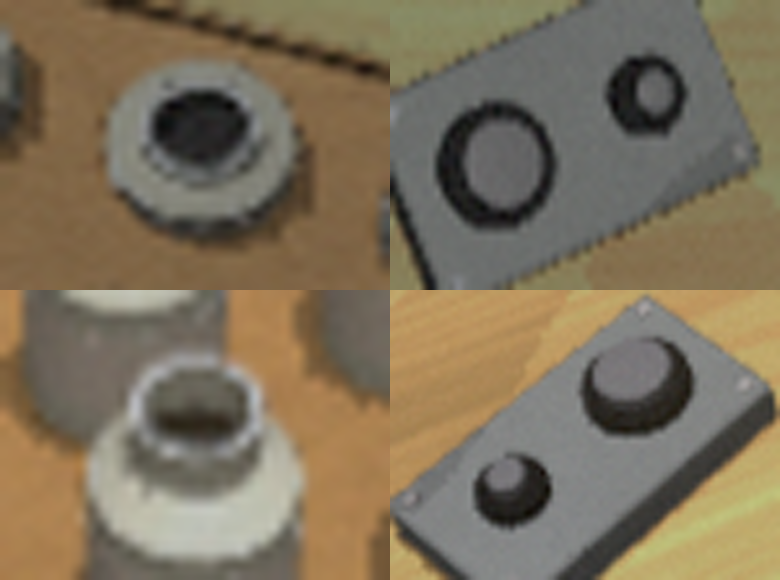

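The crops show clean discs. The mouth is at about (314.0,168.8) in top and (329.7,213.8) in scene, and the large button top is at about (421.9,201.2) in top and (201.2,243.9) in scene. I'll compare the two cameras, then press with the fingers shut.

Run:
```python
from h import *
A=px2w("top",(421.9,201.2),48);B=px2w("scene",(201.2,243.9),48);b=(A+B)/2
C=px2w("top",(314.05,168.75),86);D=px2w("scene",(329.7,213.8),86);m=(C+D)/2
print(A,B,C,D,b,m)
R=np.array(get_state()["eef_rot"]);print(R.round(3).tolist(),get_state()["t"])
if np.hypot(*(A-B)[:2])<14:
    gripper_to(0.0,20)
    movep([b[0],b[1],200],R); line_to([b[0],b[1],80]); 
    s=get_state();print(s["t"],s["wrist_force"],s["ee_pos"],s["finger_gap"])
    cv2.imwrite("pics/n.png",cv2.resize(read_camera("scene")[170:300,120:270],(600,520),interpolation=2))
```

```text
[ 474.03186085 -275.91932707   48.        ] [ 471.86693028 -272.79702624   48.        ] [571.66217931  61.64263183  86.        ] [576.58567847  62.76279919  86.        ] [ 472.94939557 -274.35817665   48.        ] [574.12392889  62.20271551  86.        ]
[[-0.921, -0.389, -0.0], [-0.389, 0.921, 0.0], [0.0, 0.0, -1.0]] 1.2
4.3 [-0.24650247 -0.52435419  0.87907319] [ 473.50132182 -274.78723754   81.22685547] 0.003358323445241153
```

View pics/n.png

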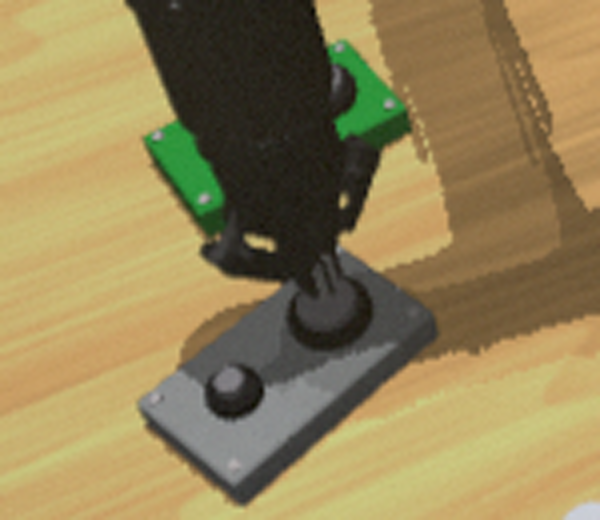

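The tips stand over the large button at crop (325,295), with the small button well clear at (232,385). Pressing in small steps while watching the wrist force.

Run:
```python
from h import *
p=np.array([472.95,-274.36]); z=71
line_to([*p,z],rate=40)
while z>54:
    z-=1; line_to([*p,z],rate=25); s=get_state(); f=s["wrist_force"][2]
    print(z,round(s["ee_pos"][2],1),round(f,1))
    if f>14: break
pause(0.3)
print(get_state()["wrist_force"],get_state()["t"])
line_to([*p,90],rate=60); print(get_state()["wrist_force"])
```

```text
70 70.2 2.4
69 69.2 2.8
68 68.1 4.3
67 67.1 3.3
66 66.1 3.5
65 65.1 4.2
64 64.8 8.7
63 64.7 13.1
62 64.6 17.4
[-5.00275563  6.32995935 18.08425169] 7.275
[-0.45531782 -0.32336794  0.18268913]
```

The force rose with the spring and then went stiff after about 6 mm, so the button is fully down, and it has been released. Contact came about 3 mm early, so the tips reach 19 to 23 mm past the TCP. A TCP height of 132 suits either value.

Run:
```python
from h import *
R=np.array(get_state()["eef_rot"]); p=[573.5,62.0]
line_to([472.95,-274.36,230]);
Rt=np.array([[-1,0,0],[0,1,0],[0,0,-1.]])
movep([*p,240],Rt); line_to([*p,132],rate=80); pause(.5)
s=get_state();print(s["t"],s["wrist_force"],s["ee_pos"],s["eef_rot"])
a=read_camera("scene");cv2.imwrite("pics/e.png",cv2.resize(a[150:260,270:390],(600,550),interpolation=2))
t=read_camera("top");cv2.imwrite("pics/f.png",cv2.resize(t[130:240,250:370],(600,550),interpolation=2))
for z in(109,86): print(w2px("scene",[*p,z]))
```

```text
12.2917 [-0.42918306 -0.87438274 -0.44218384] [573.48599338  62.00156712 131.9993447 ] [[-1.00000000e+00 -3.52710652e-06 -1.91556391e-05]
 [-3.52665088e-06  1.00000000e+00 -2.37860023e-05]
 [ 1.91557230e-05 -2.37859347e-05 -1.00000000e+00]]
[329.09313405 207.52334275]
[328.88445638 213.16477054]
```

View pics/e.png

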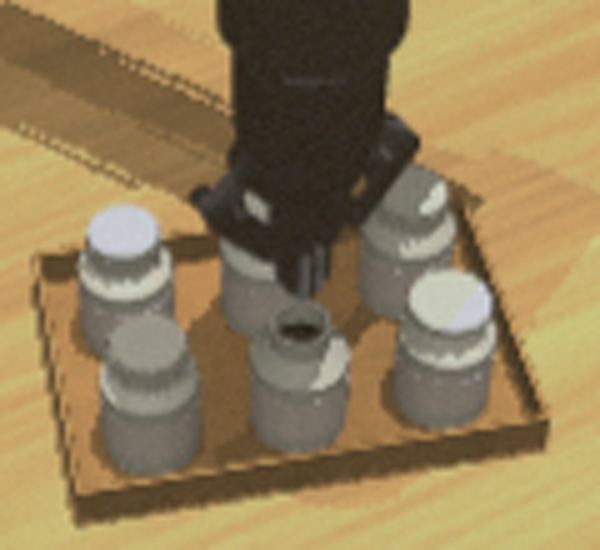

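View pics/f.png

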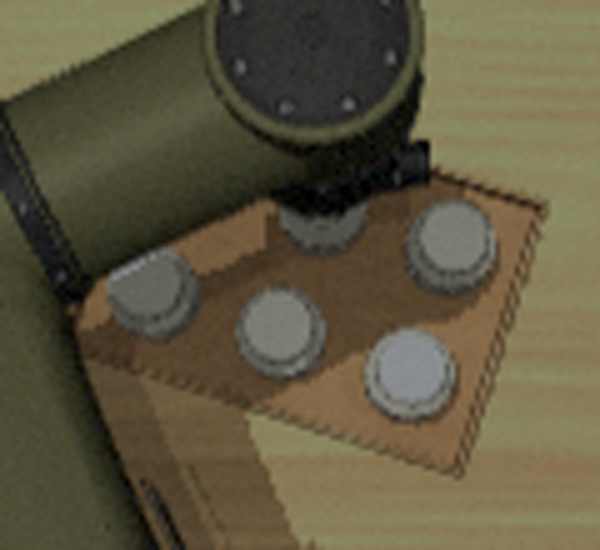

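In the scene view the fingertips are at crop (302,295), directly above the open mouth at (300,327). That is where the model predicts them for 23 to 27 mm of clearance. The other bottles stand as before, so I'll hold and hand in.

```bash
python3 -c "
from h import *
pause(3);print(get_state()['t']);print(finish_job())"
```

```text
15.3917
the job is handed in; nothing more can be done
None
```

I pressed the large button fully down and released it. The arm then held over the open bottle's mouth for over 3 s with the fingertips an estimated 23 to 27 mm above it, and I handed the job in at about 15 s; I don't have the verdict. The two cameras differed by about 5 mm on the mouth position, so I aimed between them.

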